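# Lock the blade box with its T-handled key

### The job

Lock the steel blade box: take the T-handled key out of its wooden stand, put it into the lock on the lid and, pressing only lightly, turn it gently back and forth until you feel it drop home. Then turn it clockwise (seen from above) to the stop so that the lock's tongue swings fully under its keeper, never forcing the key, and leave the key standing in the lock.

Things in the scene. Friction and masses are not known exactly. Their poses are not given: they have to be found in the camera images.
- key_grip (a point): Centre of the grip bar of the loose key (120 g): a black T bar 50 mm long (x), 12 mm wide (y), 16 mm high; grasp it from above across the 12 mm. The key starts upright in the wooden stand (z up) with 1 mm play and may lean 2 degrees. Below the bar: a 10 mm thick neck from 8 to 25 mm below this point, then a steel barrel of 24 mm diameter. Half a turn about z gives the same key.
- key_tip (a point): Middle of the lower end of the same key, 75 mm below the centre of its grip bar. The lowest 12 mm are a flat blade 22 mm wide (along x) and 4 mm thick; above it the round barrel of 24 mm diameter reaches from 12 to 50 mm above this point. z points up the key.
- key_stand: Fixed wooden block 60 x 60 mm, 40 mm high, with a round hole of 26 mm diameter and 30 mm depth in its top, where the key stands at the start, blade down. Origin under its centre.
- lock_mouth (a point): Centre of the round keyhole (25.6 mm diameter, 1.5 mm chamfer) in the top of the lock case on the box lid; z up, -x towards the keeper. A black slit dust seal without resistance hides the bore, which ends 20 mm down on a follower with a slot. A blade merely resting on the follower ends 20 mm below the mouth; dropped home in the slot, 30 mm. A released key stands by itself in the lock.
- lock_slot (a point): Centre of the follower's flat top, on the lock's axis, 20 mm below the mouth; axes as the box's. Its slot (24 x 5.6 mm, 10 mm deep) lies at an unknown angle within 0.65 rad either way of this x axis (half a turn is the same); the blade drops in when within about 0.08 rad. Pressed by less than 8 N, a resting key does not drag the follower. Over 60 N of contact (all points summed) damages the lock.
- blade_box: Fixed grey steel box, 110 (x) by 160 mm (y), dark lid at 70 mm; origin under its centre, z up. On the lid a steel lock case 56 x 60 mm, top at 84 mm, its keyhole 5 mm to -x and 35 mm to +y of the middle; a steel keeper 15 mm high stands on the rim at the case's -x side; a cake of wax 13 mm high lies near the other end.
- cam (a joint): Turn of the lock's brass tongue, which lies inside the lock case at the start (0) and swings out of the case's -x side under the keeper: 0.60 rad = fully out at its stop (locked); grows clockwise from above. It turns only with the follower: with the key home, turning the key clockwise turns it by the same angle, against steady friction of about 0.10 N m.
There are look-alikes about, which are no part of the job. What is shaped like the part that bears key_grip but pink is not meant.

How it is judged:
By the outcome, as a careful person would: the job done as asked, in the order asked, and still so for the second after the job is handed in, with the robot touching nothing.
It also fails if it takes over 72 s, if anything falls off the work surface, if the arm or the gripper's body presses on something with over 40 N, if the wrist force passes 120 N, or if a joint passes its speed limit or range.

### The arm

A 7-joint arm with a two-finger parallel gripper is mounted at the origin on a cart in front of the work surface, level with it; the furniture and walls round the work are solid. World frame = base frame: x ahead of the robot, y to its left, z up, the work surface at z = 0. Lengths are in m, angles in rad, forces in N, time in s.
With the tool pointing down it reaches from about 0.4 to 0.85 m from the base axis. Payload 10.4 kg.
Tool frame: the origin (TCP) lies between the finger pads; the fingertips stand 11 mm ahead of it and the grasp point (between the pads) lies 8 mm behind it (r.tcp_to_tips is the distance from the TCP to the fingertips, in m); z points along the fingers, y is the line along which they close (so a half turn about z gives the same grasp; the last joint's range is limited). The gripper opens to 87 mm and grips with 3 to 60 N. Pads are 19 mm wide; open, the fingers measure 117 mm over their backs; the gripper's body (75 mm by 190 mm) begins 51 mm behind the grasp point.
Start: joints at [-1.31, 0.332, -0.065, 1.46, 0.022, 1.35, -0.088], TCP at [0.175, 0.6, 0.234] pointing down, gripper open.
Joint ranges: [-2.6, 2.6], [-0.5, 2.12], [-1.47, 1.34], [0.16, 2.42], [-1.27, 4.41], [0.06, 2.06], [-2.6, 2.6]. Speed limits (rad/s): [2.22, 2.22, 2.79, 2.79, 3.14, 3.14, 3.14].

### API

Orientations are given as a unit quaternion [x, y, z, w].
In Python, from bench import r gives the robot as it stands. The module is installed in compiled form; this text tells all that it offers.
- The arm moves only by the shell command python3 -m crank 'ROWS' [FORCE]. ROWS is JSON, a list of rows, each an object of numbers: "claw": the closure, from -1 (fully open) to 1 (shut); "dx", "dy", "dz": the shift along the tool's x, y, z each as a share of 3 cm, from -1 to 1; "ax", "ay", "az": the turn, a rotation vector about the tool's x, y, z each as a share of 6 degrees, from -1 to 1. A call has 1 to 8 rows; each row shifts and turns the commanded pose from where the row before left it, along the tool's axes as they then stand; what a row does not reach is not made up. A row lasts 1/12 s, in which the tool goes at most 41.7 mm and 7.16 degrees, less where a joint would pass 70% of its speed; a pose out of reach is approached as far as the arm can. A call with a number of a shift or a turn outside -1 to 1 is refused whole. A call with a gripper value outside its range is refused whole. The fingers move at their own pace and stop on an object; FORCE is the grip in N (left out, the last holds). Time passes only in rows, so rows that do not move let the fingers close. It gives the time, the measured TCP pose, the force, the opening and the grip force at its end, in the units of the state.
- r.read_state(): the state, without advancing time (a new reading comes with each control period).
- r.camera(name): name is "scene" or "top" or "wrist"; returns a dict with "color" (480x640x3 uint8, red, green, blue), "mtx" (3x3 intrinsics, pixels), "R" (3x3) and "t" (3): a world point X has camera coordinates R X + t; the wrist camera has in their place "hand_eye" (4x4, takes a point from camera to tool coordinates, whose origin is the TCP and whose axes are the flange's). Camera axes: x right, y down, z forward; pixel columns grow to the right and rows downward; lengths in m; the calibration is good to about 2 mm. A picture is of the moment at which its call begins: read the wrist's pose just before it. There is no depth.
- r.close_job(): hands the job in; it is judged then, once.
The state is a dict: "time": time; "joint_positions": joint angles; "joint_vel": joint speeds; "joint_torque": joint torques, N m; "ee_pos": TCP position; "eef_rot": TCP orientation; "ft_force": force on the tool from outside, world axes, zero at the start; "torque": the same for the moment, N m; "width": finger opening in m; "grip_force": force on a finger pad.
Only numpy, scipy, OpenCV 4.12 (cv2) and the standard library are available. Lean on these libraries where they do the work, as an engineer would, in place of code of your own. Each camera call takes 0.05 s, during which the arm holds its last target. There are 200 camera calls.

## Working session

There is one attempt and no reset: what is moved stays moved. The work goes in short steps, Python scripts to look and compute and a shell command to move; the robot and the scene stay as the last step left them, time stands still between calls to the robot, and variables do not carry over. Pictures are saved under pics/ and viewed, at most 10 in all, crops included, and the job is handed in when it is done.

```bash
mkdir -p pics; python3 - <<'E'
from bench import r
import cv2,pickle,numpy as np
s=r.read_state();print({k:np.round(v,3).tolist() for k,v in s.items()})
d={}
for n in("scene","top"):
    c=r.camera(n);d[n]=c;cv2.imwrite(f"pics/{n}0.png",c["color"][:,:,::-1]);print(n,c["mtx"].tolist(),(-c["R"].T@c["t"]).round(3),c["R"].round(3).tolist())
pickle.dump(d,open("c0.pkl","wb"))
E
```

```text
{'time': 0.0, 'joint_positions': [-1.31, 0.333, -0.065, 1.461, 0.022, 1.35, -0.088], 'joint_vel': [0.001, 0.0, -0.002, -0.0, 0.002, -0.001, -0.002], 'joint_torque': [0.0, -62.324, 0.025, -38.99, -0.061, 0.039, 0.0], 'ee_pos': [0.175, 0.6, 0.233], 'eef_rot': [0.141, 0.99, -0.001, -0.0], 'ft_force': [-0.537, -0.429, 0.472], 'torque': [0.041, -0.01, -0.04], 'grip_force': 0.0, 'width': 0.087}
scene [[463.37177630344013, 0.0, 317.5390630350414], [0.0, 463.37177630344013, 243.33016373860175], [0.0, 0.0, 1.0]] [0.248 0.423 0.648] [[-0.875, -0.484, 0.011], [-0.331, 0.581, -0.744], [0.354, -0.654, -0.668]]
top [[613.3503808717816, 0.0, 317.3436333219556], [0.0, 613.3503808717816, 239.53606504921842], [0.0, 0.0, 1.0]] [ 0.436 -0.125  0.904] [[0.025, -1.0, -0.015], [-0.993, -0.023, -0.112], [0.112, 0.018, -0.994]]
```

View pics/top0.png

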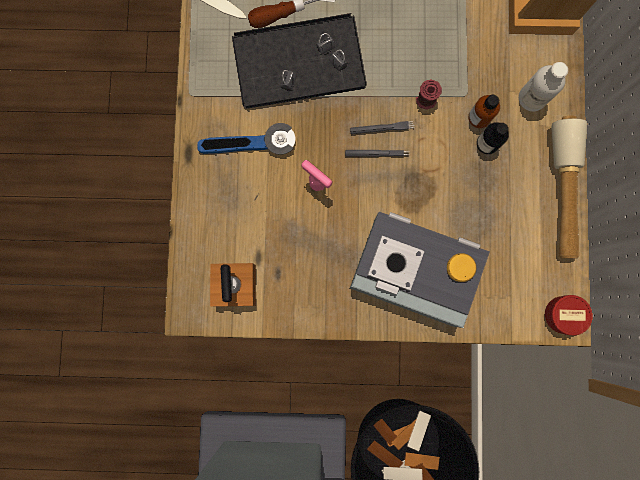

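View pics/scene0.png

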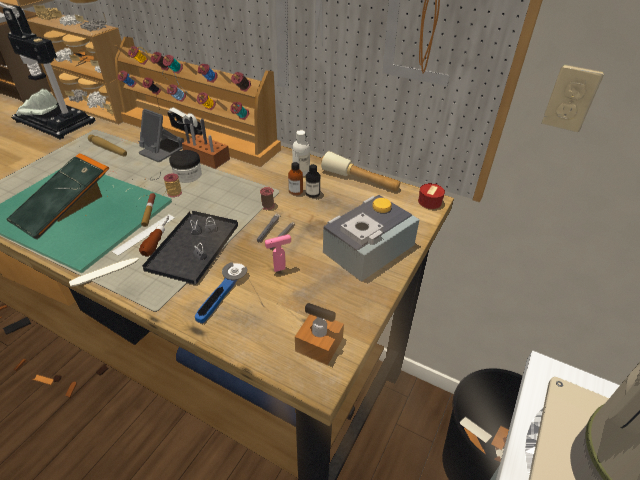

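The top view has two T-handled keys: black on the orange-brown wooden stand at about (226,283), and pink at (317,175). The black one fits the description (black bar in the wooden stand). The lock mouth is at about (396,263), with its keeper at (386,287). I'll confirm in a crop while measuring.

```bash
cat > h.py <<'E'
import numpy as np,cv2,pickle
def ray(c,uv):
    p=cv2.undistortPoints(np.array([[uv]],float),c["mtx"],None)[0,0]
    return -c["R"].T@c["t"], c["R"].T@np.r_[p,1]
def plane(c,uv,z):
    o,d=ray(c,uv);return o+d*(z-o[2])/d[2]
def tri(c1,u1,c2,u2):
    o,d=ray(c1,u1);p,e=ray(c2,u2)
    s=np.linalg.lstsq(np.c_[d,-e],p-o,rcond=None)[0];a=o+s[0]*d;b=p+s[1]*e
    return (a+b)/2,np.linalg.norm(a-b)
def blobs(mask,box,amin=40):
    x0,y0,x1,y1=box;m=np.zeros_like(mask);m[y0:y1,x0:x1]=mask[y0:y1,x0:x1]
    cs,_=cv2.findContours(m,cv2.RETR_EXTERNAL,cv2.CHAIN_APPROX_NONE)
    return sorted([k for k in cs if cv2.contourArea(k)>amin],key=cv2.contourArea,reverse=True)
E
python3 - <<'E'
from h import *
d=pickle.load(open("c0.pkl","rb"));T=d["top"];S=d["scene"]
def dark(c,t): return (c["color"].max(2)<t).astype(np.uint8)*255
for n,c,box,t in(("topkey",T,(205,255,262,312),60),("topmouth",T,(375,240,415,282),50),("scenekey",S,(295,295,345,330),70),("scenemouth",S,(345,212,380,240),50)):
    for k in blobs(dark(c,t),box)[:2]: print(n,cv2.contourArea(k),[np.round(v,1) for v in cv2.minAreaRect(k)])
g=T["color"]
light=((g.min(2)>165)).astype(np.uint8)*255
for k in blobs(light,(360,225,430,290))[:3]:
    R=cv2.minAreaRect(k);print("case",cv2.contourArea(k),R,[plane(T,p,.084)[:2].round(4).tolist() for p in cv2.boxPoints(R)])
a=cv2.resize(T["color"][250:315,200:265],(400,400),interpolation=2);b=cv2.resize(T["color"][215:315,350:450],(400,400),interpolation=2)
cv2.imwrite("pics/crop1.png",np.hstack([a,b])[:,:,::-1])
E
```

```text
topkey 308.5 [array([226., 283.]), array([36., 10.]), np.float64(90.0)]
topmouth 236.0 [array([395.5, 262.5]), array([17., 17.]), np.float64(90.0)]
scenekey 67.5 [array([313.3, 309.9]), array([17.4,  8.5]), np.float64(26.6)]
case 1764.0 ((395.8102111816406, 262.5218505859375), (44.76833724975586, 41.26546859741211), 19.98310661315918) [[0.4826, -0.1793], [0.5352, -0.1974], [0.5158, -0.2539], [0.4635, -0.2355]]
case 93.0 ((387.2500305175781, 286.7500305175781), (21.819713592529297, 6.324555397033691), 18.434947967529297) [[0.4668, -0.1904], [0.4748, -0.1929], [0.4663, -0.2206], [0.4583, -0.218]]
```

View pics/crop1.png

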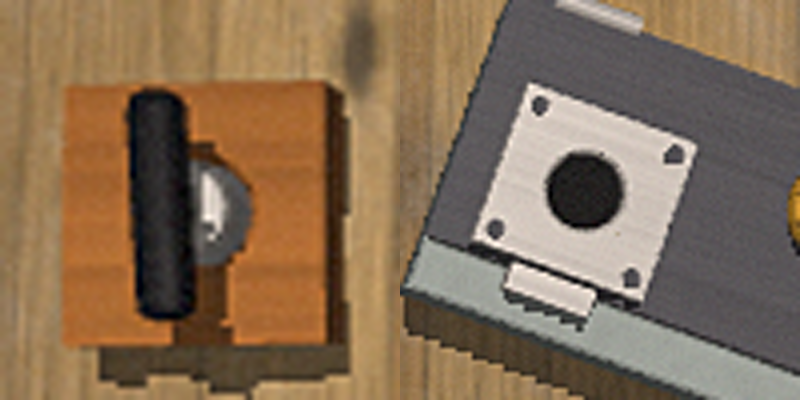

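```bash
cat >> h.py <<'E'
from scipy.spatial.transform import Rotation as Ro
def togo(s,xyz,ydeg):
    """shift in tool axes (units of 30mm) and az (units of 6deg) to reach xyz with tool y at world yaw ydeg, tool down"""
    A=Ro.from_quat(s["eef_rot"]);yd=np.radians(ydeg)
    y=np.array([np.cos(yd),np.sin(yd),0]);z=np.array([0,0,-1.]);B=Ro.from_matrix(np.c_[np.cross(y,z),y,z])
    print("shift/30mm",(A.inv().apply(np.array(xyz)-s["ee_pos"])/.03).round(2),"turn/6deg",((A.inv()*B).as_rotvec(degrees=True)/6).round(2),"pos",np.round(s["ee_pos"],4),"F",np.round(s["ft_force"],1),"t",s["time"])
E
python3 - <<'E'
from h import *
from bench import r
d=pickle.load(open("c0.pkl","rb"));T=d["top"];S=d["scene"]
m=((T["color"].max(2)<60)*255).astype(np.uint8)
k=blobs(m,(205,255,262,312))[0]
pts=np.array([plane(T,p,.09)[:2] for p in k[:,0].astype(float)])
l=cv2.fitLine(pts.astype(np.float32),cv2.DIST_L2,0,.01,.01).ravel();print("bar",pts.mean(0),cv2.minAreaRect(pts.astype(np.float32)*1000),"yaw",np.degrees(np.arctan(l[1]/l[0])))
print("mouth",plane(T,(395.5,262.5),.084))
h=cv2.cvtColor(S["color"],cv2.COLOR_RGB2GRAY)
for t in(80,100):
  for k in blobs(((h<t)*255).astype(np.uint8),(300,298,342,324))[:1]:
    R=cv2.minAreaRect(k);print(t,R,tri(T,(226,283),S,R[0]))
# stand top
hs=cv2.cvtColor(T["color"],cv2.COLOR_RGB2HSV);m=cv2.inRange(hs,(5,150,120),(20,255,255))
R=cv2.minAreaRect(blobs(m,(200,250,265,320))[0]);print("stand",R,plane(T,R[0],.04))
togo(r.read_state(),(pts.mean(0)[0],pts.mean(0)[1],.2),92)
E
```

```text
bar [0.46590776 0.00910604] ((466.2471008300781, 8.94166088104248), (47.94174575805664, 13.311863899230957), 2.413984537124634) yaw 6.6831555
mouth [ 0.49917481 -0.2161248   0.084     ]
80 ((319.54998779296875, 311.8500061035156), (31.30654525756836, 10.119288444519043), 18.43494987487793) (array([0.46637159, 0.00974378, 0.08517358]), np.float64(5.2823654185990046e-05))
100 ((319.6470642089844, 312.0882263183594), (31.68288803100586, 10.359160423278809), 19.653823852539062) (array([0.46629037, 0.00978021, 0.0847112 ]), np.float64(0.00015883296827359078))
stand ((238.0, 284.0), (42.0, 28.0), 90.0) [4.67039568e-01 1.84610052e-04 4.00000000e-02]
shift/30mm [-14.82 -16.18   1.12] turn/6deg [-0.01 -0.   -3.04] pos [0.1749 0.5997 0.2328] F [-0.5 -0.5  0.3] t 0.1
```

```bash
python3 -m crank '[{"dx":-0.6,"dy":-0.65,"az":-0.4,"claw":-1},{"dx":-0.8,"dy":-0.8,"az":-0.4,"claw":-1},{"dx":-0.8,"dy":-0.8,"az":-0.4,"claw":-1},{"dx":-0.8,"dy":-0.8,"az":-0.4,"claw":-1},{"dx":-0.8,"dy":-0.8,"az":-0.4,"claw":-1},{"dx":-0.8,"dy":-0.8,"az":-0.4,"claw":-1},{"dx":-0.8,"dy":-0.8,"az":-0.3,"claw":-1},{"dx":-0.8,"dy":-0.8,"az":-0.3,"claw":-1}]' 20; python3 -c "
from h import *;from bench import r
togo(r.read_state(),(.466,.0095,.2),94)"
```

```text
shift/30mm [-14.82 -16.17   1.12] turn/6deg [-0.01 -0.   -3.38] pos [0.1749 0.5997 0.2328] F [-0.5 -0.5  0.3] t 0.1invalid input at $[0]: expected keys claw, dx, dy, dz, ax, ay, az
```

All keys are required in each row.

```bash
python3 -m crank '[{"dx":-0.6,"dy":-0.65,"dz":0,"ax":0,"ay":0,"az":-0.4,"claw":-1},{"dx":-0.8,"dy":-0.8,"dz":0,"ax":0,"ay":0,"az":-0.4,"claw":-1},{"dx":-0.8,"dy":-0.8,"dz":0,"ax":0,"ay":0,"az":-0.4,"claw":-1},{"dx":-0.8,"dy":-0.8,"dz":0,"ax":0,"ay":0,"az":-0.4,"claw":-1},{"dx":-0.8,"dy":-0.8,"dz":0,"ax":0,"ay":0,"az":-0.4,"claw":-1},{"dx":-0.8,"dy":-0.8,"dz":0,"ax":0,"ay":0,"az":-0.4,"claw":-1},{"dx":-0.8,"dy":-0.8,"dz":0,"ax":0,"ay":0,"az":-0.3,"claw":-1},{"dx":-0.8,"dy":-0.8,"dz":0,"ax":0,"ay":0,"az":-0.3,"claw":-1}]' 20; python3 -c "
from h import *;from bench import r
togo(r.read_state(),(.466,.0095,.2),94)"
```

```text
time: 0.77
ee_pos: [0.3341, 0.3887, 0.2334]
eef_rot: [-0.016, 1.0, -0.0, -0.0]
ft_force: [0.6, 0.3, 0.9]
width: 0.087
grip_force: 0.0
shift/30mm [ -3.99 -12.77   1.11] turn/6deg [-0.   -0.   -0.36] pos [0.3341 0.3887 0.2334] F [0.6 0.3 0.9] t 0.7667
```

```bash
python3 -m crank '[{"dx":-0.5,"dy":-0.9,"dz":0.1,"ax":0,"ay":0,"az":-0.1,"claw":-1},{"dx":-0.5,"dy":-1,"dz":0.1,"ax":0,"ay":0,"az":-0.1,"claw":-1},{"dx":-0.5,"dy":-1,"dz":0.1,"ax":0,"ay":0,"az":-0.1,"claw":-1},{"dx":-0.5,"dy":-1,"dz":0.1,"ax":0,"ay":0,"az":0,"claw":-1},{"dx":-0.5,"dy":-1,"dz":0.1,"ax":0,"ay":0,"az":0,"claw":-1},{"dx":-0.5,"dy":-1,"dz":0.1,"ax":0,"ay":0,"az":0,"claw":-1},{"dx":-0.5,"dy":-1,"dz":0.1,"ax":0,"ay":0,"az":0,"claw":-1},{"dx":-0.4,"dy":-1,"dz":0.1,"ax":0,"ay":0,"az":0,"claw":-1}]' ; python3 -c "
from h import *;from bench import r
togo(r.read_state(),(.466,.0095,.2),94)"
```

```text
time: 1.43
ee_pos: [0.4637, 0.1582, 0.2093]
eef_rot: [-0.031, 1.0, -0.0, -0.0]
ft_force: [0.3, 0.1, -0.6]
width: 0.0869
grip_force: 0.0
shift/30mm [ 0.23 -4.95  0.31] turn/6deg [-0.   -0.   -0.08] pos [0.4637 0.1582 0.2093] F [ 0.3  0.1 -0.6] t 1.4333
```

```bash
python3 -m crank '[{"dx":0,"dy":-0.95,"dz":0.1,"ax":0,"ay":0,"az":-0.1,"claw":-1},{"dx":0.1,"dy":-1,"dz":0.1,"ax":0,"ay":0,"az":0,"claw":-1},{"dx":0.1,"dy":-1,"dz":0.1,"ax":0,"ay":0,"az":0,"claw":-1},{"dx":0,"dy":-1,"dz":0,"ax":0,"ay":0,"az":0,"claw":-1},{"dx":0,"dy":-0.8,"dz":0,"ax":0,"ay":0,"az":0,"claw":-1},{"dx":0,"dy":0,"dz":0,"ax":0,"ay":0,"az":0,"claw":-1},{"dx":0,"dy":0,"dz":0,"ax":0,"ay":0,"az":0,"claw":-1}]' ; python3 - <<'E'
from h import *;from bench import r
s=r.read_state();c=r.camera("wrist")
togo(s,(.466,.0095,.2),94)
pickle.dump((s,c),open("w1.pkl","wb"));print(c["hand_eye"].round(3).tolist(),c["mtx"][0])
cv2.imwrite("pics/w1.png",c["color"][:,:,::-1])
E
```

```text
time: 2.02
ee_pos: [0.467, 0.0163, 0.2004]
eef_rot: [-0.035, 0.999, 0.0, -0.0]
ft_force: [0.2, 0.7, 0.4]
width: 0.087
grip_force: 0.0
shift/30mm [ 0.05 -0.22  0.01] turn/6deg [ 0. -0. -0.] pos [0.467  0.0163 0.2004] F [0.2 0.7 0.4] t 2.0167
[[-0.0, -0.954, -0.3, 0.083], [1.0, -0.001, 0.001, 0.001], [-0.001, -0.3, 0.954, -0.15], [0.0, 0.0, 0.0, 1.0]] [371.35792333   0.         320.93454873]
```

View pics/w1.png

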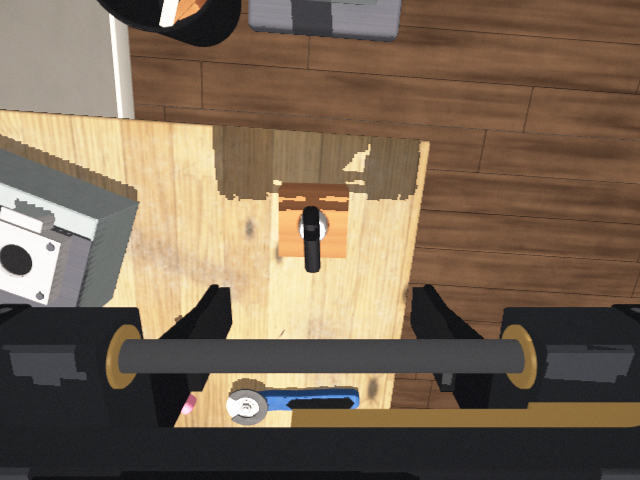

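The wrist view shows the black bar from about (311,208) to (313,270), upright in the stand, with the lock mouth at about (16,260). I'll measure both from here.

```bash
cat >> h.py <<'E'
def wcam(s,c):
    A=Ro.from_quat(s["eef_rot"]).as_matrix();H=np.array(c["hand_eye"])
    R=(A@H[:3,:3]).T;o=A@H[:3,3]+s["ee_pos"]
    return dict(mtx=c["mtx"],R=R,t=-R@o,color=c["color"])
E
python3 - <<'E'
from h import *;from bench import r
s,c=pickle.load(open("w1.pkl","rb"));W=wcam(s,c)
h=cv2.cvtColor(c["color"],cv2.COLOR_RGB2GRAY)
for t in(40,60):
    k=blobs(((h<t)*255).astype(np.uint8),(290,204,335,280))[0]
    pts=np.array([plane(W,p,.093)[:2] for p in k[:,0].astype(float)]).astype(np.float32)*1000
    print(t,cv2.boundingRect(k),cv2.minAreaRect(pts))
k=blobs(((h<50)*255).astype(np.uint8),(0,235,45,285))
for q in k: print(cv2.fitEllipse(q),plane(W,cv2.fitEllipse(q)[0],.084))
togo(r.read_state(),(.466,.0095,.08),94)
E
```

```text
40 (303, 206, 17, 62) ((461.0986328125, 9.947944641113281), (46.17223358154297, 10.834457397460938), 5.2251458168029785)
60 (303, 206, 17, 66) ((462.6562194824219, 10.172523498535156), (49.37026596069336, 10.967864036560059), 5.525152683258057)
shift/30mm [ 0.05 -0.27  4.01] turn/6deg [ 0.   -0.    0.02] pos [0.4669 0.0176 0.2004] F [0.  0.8 0.7] t 2.0667
```

```bash
python3 -m crank '[{"dx":0.06,"dy":-0.26,"dz":0.6,"ax":0,"ay":0,"az":-0.15,"claw":-1},{"dx":0,"dy":0,"dz":0.8,"ax":0,"ay":0,"az":0,"claw":-1},{"dx":0,"dy":0,"dz":0.8,"ax":0,"ay":0,"az":0,"claw":-1},{"dx":0,"dy":0,"dz":0.8,"ax":0,"ay":0,"az":0,"claw":-1},{"dx":0,"dy":0,"dz":0.6,"ax":0,"ay":0,"az":0,"claw":-1},{"dx":0,"dy":0,"dz":0.4,"ax":0,"ay":0,"az":0,"claw":-1},{"dx":0,"dy":0,"dz":0,"ax":0,"ay":0,"az":0,"claw":-0.3},{"dx":0,"dy":0,"dz":0,"ax":0,"ay":0,"az":0,"claw":-0.3}]' 20; python3 - <<'E'
from h import *;from bench import r
s=r.read_state();togo(s,(.465,.0098,.08),95);print(s["width"])
c=r.camera("wrist");cv2.imwrite("pics/w2.png",c["color"][100:460,140:500,::-1])
E
```

```text
time: 2.73
ee_pos: [0.4655, 0.0104, 0.0803]
eef_rot: [-0.045, 0.999, -0.0, -0.001]
ft_force: [0.5, -0.4, 0.2]
width: 0.0799
grip_force: 0.0
shift/30mm [ 0.02 -0.02  0.01] turn/6deg [-0.   -0.01  0.02] pos [0.4655 0.0104 0.0803] F [ 0.5 -0.4  0.2] t 2.7333
0.0799164575900032
```

View pics/w2.png

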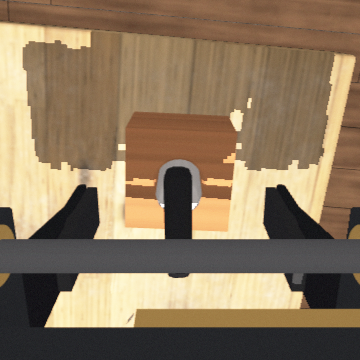

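The bar is centred between the fingers (crop column 178, fingers symmetric about 180). Next I close on it.

```bash
python3 -m crank '[{"dx":0,"dy":0,"dz":0.08,"ax":0,"ay":0,"az":0,"claw":1},{"dx":0,"dy":0,"dz":0,"ax":0,"ay":0,"az":0,"claw":1},{"dx":0,"dy":0,"dz":0,"ax":0,"ay":0,"az":0,"claw":1},{"dx":0,"dy":0,"dz":0,"ax":0,"ay":0,"az":0,"claw":1},{"dx":0,"dy":0,"dz":0,"ax":0,"ay":0,"az":0,"claw":1},{"dx":0,"dy":0,"dz":0,"ax":0,"ay":0,"az":0,"claw":1},{"dx":0,"dy":0,"dz":0,"ax":0,"ay":0,"az":0,"claw":1},{"dx":0,"dy":0,"dz":0,"ax":0,"ay":0,"az":0,"claw":1}]' 30
```

```text
time: 3.45
ee_pos: [0.4659, 0.0095, 0.0782]
eef_rot: [-0.044, 0.999, 0.0, 0.0]
ft_force: [0.3, 0.5, -0.1]
width: 0.024
grip_force: 0.0
```

```bash
python3 -m crank '[{"dx":0,"dy":0,"dz":0,"ax":0,"ay":0,"az":0,"claw":1},{"dx":0,"dy":0,"dz":0,"ax":0,"ay":0,"az":0,"claw":1},{"dx":0,"dy":0,"dz":0,"ax":0,"ay":0,"az":0,"claw":1},{"dx":0,"dy":0,"dz":0,"ax":0,"ay":0,"az":0,"claw":1},{"dx":0,"dy":0,"dz":-0.2,"ax":0,"ay":0,"az":0,"claw":1},{"dx":0,"dy":0,"dz":-0.4,"ax":0,"ay":0,"az":0,"claw":1},{"dx":0,"dy":0,"dz":-0.8,"ax":0,"ay":0,"az":0,"claw":1},{"dx":0,"dy":0,"dz":-0.9,"ax":0,"ay":0,"az":0,"claw":1}]' 30
python3 -m crank '[{"dx":0,"dy":0,"dz":-0.9,"ax":0,"ay":0,"az":0,"claw":1},{"dx":0,"dy":0,"dz":-0.9,"ax":0,"ay":0,"az":0,"claw":1},{"dx":0,"dy":0,"dz":-0.7,"ax":0,"ay":0,"az":0,"claw":1},{"dx":0,"dy":0,"dz":0,"ax":0,"ay":0,"az":0,"claw":1},{"dx":0,"dy":0,"dz":0,"ax":0,"ay":0,"az":0,"claw":1}]'
python3 - <<'E'
from h import *;from bench import r
s=r.read_state();togo(s,(.499,-.216,.19),71)
print(Ro.from_quat(s["eef_rot"]).as_matrix().round(3).tolist())
d={n:r.camera(n) for n in("scene","top")};d["s"]=s;pickle.dump(d,open("c1.pkl","wb"))
a=d["scene"]["color"][190:370,230:430];b=d["top"]["color"][160:340,160:360]
cv2.imwrite("pics/c1.png",np.hstack([cv2.resize(x,(400,360)) for x in(a,b)])[:,:,::-1])
E
```

```text
time: 4.12
ee_pos: [0.4649, 0.0092, 0.1474]
eef_rot: [-0.044, 0.999, -0.0, -0.001]
ft_force: [0.1, 0.5, -1.5]
width: 0.0118
grip_force: 30.0
time: 4.53
ee_pos: [0.4663, 0.0095, 0.2231]
eef_rot: [-0.044, 0.999, 0.0, 0.001]
ft_force: [-0.4, -1.4, -1.1]
width: 0.0117
grip_force: 30.0
shift/30mm [-0.42 -7.58  1.1 ] turn/6deg [0.01 0.02 4.01] pos [0.4663 0.0095 0.2231] F [-0.4 -1.4 -1.1] t 4.5333
[[-0.996, -0.088, 0.002], [-0.088, 0.996, 0.001], [-0.002, 0.001, -1.0]]
```

View pics/c1.png

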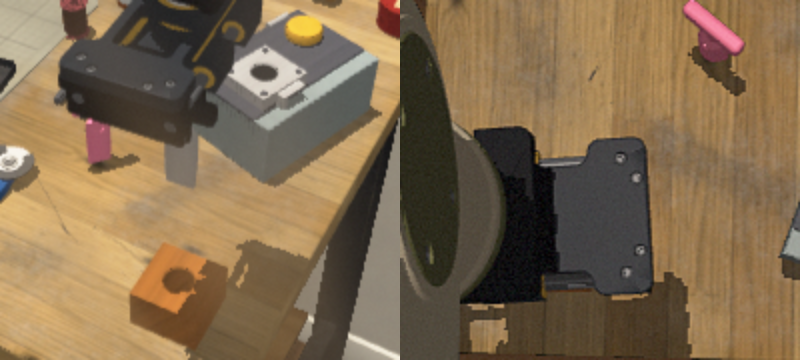

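The scene crop shows the barrel hanging at (182,160), with its end at crop row 185, or full-frame pixel (321,282). The finger pads fix its tool-y position, so this view gives its lean and offset along tool x.

```bash
cat > lean.py <<'E'
from h import *
def lean(s,S,box,smax=60,vmin=60):
    hs=cv2.cvtColor(S["color"],cv2.COLOR_RGB2HSV);m=((hs[:,:,1]<smax)&(hs[:,:,2]>vmin)).astype(np.uint8)*255
    k=blobs(m,box)[0];x,y,w,h=cv2.boundingRect(k);mm=np.zeros_like(m);cv2.drawContours(mm,[k],-1,255,-1)
    A=Ro.from_quat(s["eef_rot"]).as_matrix();o=np.array(s["ee_pos"])
    for v in range(y,y+h,3):
        u=np.where(mm[v])[0]
        c,d=ray(S,((u[0]+u[-1])/2,v)); # meet with tool x-z plane (tool y=0)
        t=-A[:,1]@(c-o)/(A[:,1]@d);p=A.T@(c+t*d-o);print(v,u[0],u[-1],"tool x,z mm",(p[[0,2]]*1000).round(1))
E
python3 - <<'E'
from lean import *
d=pickle.load(open("c1.pkl","rb"));lean(d["s"],d["scene"],(300,255,340,290))
E
```

```text
255 325 339 tool x,z mm [16.5  9.5]
258 325 339 tool x,z mm [16.7 15.1]
261 323 339 tool x,z mm [15.5 21.3]
264 313 339 tool x,z mm [ 8.2 30.1]
267 313 328 tool x,z mm [-0.1 39.5]
270 313 328 tool x,z mm [ 0.  45.5]
273 313 328 tool x,z mm [ 0.2 51.5]
276 313 327 tool x,z mm [-0.5 58. ]
279 314 327 tool x,z mm [ 0.4 63.9]
282 322 326 tool x,z mm [ 6.  67.7]
```

The key hangs straight, with tool x about 0 and the tip about 68 mm ahead of the TCP, as it should be. Now I carry it over the lock and turn to the counter-clockwise end of the slot range.

```bash
python3 -m crank '[{"dx":-0.05,"dy":-0.6,"dz":0,"ax":0,"ay":0,"az":0,"claw":1},{"dx":-0.05,"dy":-1,"dz":0,"ax":0,"ay":0,"az":0,"claw":1},{"dx":-0.05,"dy":-1,"dz":0,"ax":0,"ay":0,"az":0,"claw":1},{"dx":-0.05,"dy":-1,"dz":0,"ax":0,"ay":0,"az":0,"claw":1},{"dx":-0.05,"dy":-1,"dz":0,"ax":0,"ay":0,"az":0,"claw":1},{"dx":-0.05,"dy":-1,"dz":0,"ax":0,"ay":0,"az":0,"claw":1},{"dx":-0.06,"dy":-1,"dz":0,"ax":0,"ay":0,"az":0,"claw":1},{"dx":-0.06,"dy":-0.8,"dz":0,"ax":0,"ay":0,"az":0,"claw":1}]'
python3 -m crank '[{"dx":0,"dy":0,"dz":0.5,"ax":0,"ay":0,"az":-0.6,"claw":1},{"dx":0,"dy":0,"dz":0.5,"ax":0,"ay":0,"az":-0.6,"claw":1},{"dx":0,"dy":0,"dz":0.3,"ax":0,"ay":0,"az":-0.6,"claw":1},{"dx":0,"dy":0,"dz":0,"ax":0,"ay":0,"az":-0.4,"claw":1},{"dx":0,"dy":0,"dz":0,"ax":0,"ay":0,"az":0,"claw":1},{"dx":0,"dy":0,"dz":0,"ax":0,"ay":0,"az":0,"claw":1}]'
python3 - <<'E'
from h import *;from bench import r
s=r.read_state();togo(s,(.4992,-.2161,.175),108);print(np.round(s["joint_positions"],2))
d={n:r.camera(n) for n in("scene","top","wrist")};d["s"]=s;pickle.dump(d,open("c2.pkl","wb"))
a=cv2.resize(d["scene"]["color"][150:270,300:430],(433,400));b=d["wrist"]["color"][60:460,140:500]
cv2.imwrite("pics/c2.png",np.hstack([a,b])[:,:,::-1])
E
```

```text
time: 5.3
ee_pos: [0.497, -0.2128, 0.2209]
eef_rot: [-0.043, 0.999, -0.0, -0.001]
ft_force: [0.9, -0.0, 0.2]
width: 0.0116
grip_force: 30.0
time: 5.8
ee_pos: [0.4974, -0.2105, 0.1823]
eef_rot: [-0.158, 0.987, 0.0, -0.001]
ft_force: [0.3, -0.1, -1.8]
width: 0.0115
grip_force: 30.0
shift/30mm [ 0.   -0.2   0.24] turn/6deg [ 0.01 -0.01  0.02] pos [ 0.4974 -0.2105  0.1823] F [ 0.3 -0.1 -1.8] t 5.8
[-0.27  0.2   0.66  1.79 -0.13  1.2   2.32]
```

View pics/c2.png

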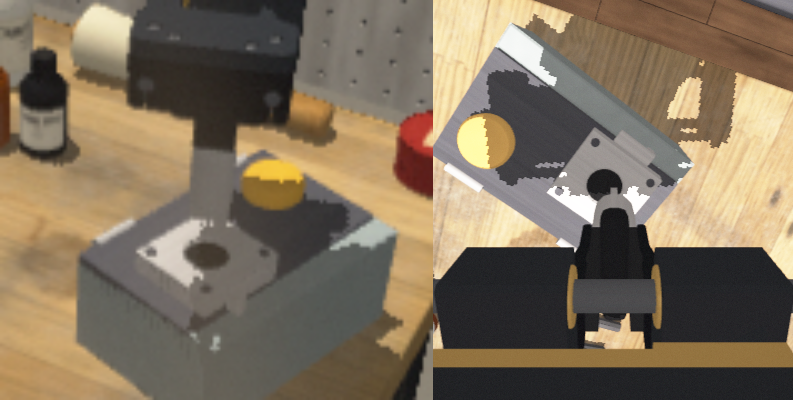

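The scene crop shows the barrel just above the keyhole: hole at about (207,255), full-frame (362,226), with the tip to its upper right. In the wrist half the hole is at (604,184), full-frame (311,244). I'll compare both with the top estimate.

```bash
python3 - <<'E'
from lean import *
d=pickle.load(open("c0.pkl","rb"));e=pickle.load(open("c2.pkl","rb"))
for n,c in(("scene0",d["scene"]),):
    g=cv2.cvtColor(c["color"],cv2.COLOR_RGB2GRAY)
    for t in(50,70,90):
        for k in blobs(((g<t)*255).astype(np.uint8),(350,217,375,237),30)[:1]:
            E=cv2.fitEllipse(k);print(n,t,E,plane(c,E[0],.084))
g=cv2.cvtColor(d["top"]["color"],cv2.COLOR_RGB2GRAY)
k=blobs(((g<90)*255).astype(np.uint8),(380,247,411,278))[0];E=cv2.fitEllipse(k);print("top",E,plane(d["top"],E[0],.084))
W=wcam(e["s"],e["wrist"]);g=cv2.cvtColor(W["color"],cv2.COLOR_RGB2GRAY)
k=blobs(((g<60)*255).astype(np.uint8),(285,220,335,250))[0];print("wrist",cv2.boundingRect(k))
x,y,w,h=cv2.boundingRect(k)
P=np.array([plane(W,p,.084)[:2] for p in k[:,0].astype(float) if p[1]<243 ]).astype(np.float64)*1000
q=np.linalg.lstsq(np.c_[2*P,np.ones(len(P))],(P**2).sum(1),rcond=None)[0];print("wrist circ",q[:2],np.sqrt(q[2]+q[0]**2+q[1]**2))
hs=cv2.cvtColor(e["scene"]["color"],cv2.COLOR_RGB2HSV)
for v in range(192,226,2): print(v,e["scene"]["color"][v,350:378:1,2].tolist())
E
```

```text
scene0 90 ((361.6781311035156, 225.95335388183594), (6.204196453094482, 11.555461883544922), 96.27836608886719) [ 0.49824284 -0.21489401  0.084     ]
top ((395.65863037109375, 262.2847595214844), (18.113901138305664, 18.490896224975586), 138.6659393310547) [ 0.49946828 -0.21633357  0.084     ]
wrist (294, 229, 35, 21)
wrist circ [ 496.36327057 -216.87631101] 11.693363117304264
192 [123, 123, 122, 121, 122, 124, 125, 101, 47, 37, 43, 41, 38, 37, 38, 37, 36, 37, 37, 36, 51, 120, 119, 114, 106, 107, 105, 103]
194 [118, 118, 120, 119, 121, 124, 122, 121, 83, 72, 65, 64, 63, 54, 55, 47, 50, 46, 44, 38, 77, 130, 132, 129, 125, 123, 123, 120]
196 [118, 116, 119, 118, 118, 116, 119, 110, 97, 96, 99, 99, 103, 99, 100, 100, 101, 104, 100, 102, 99, 142, 164, 181, 126, 114, 104, 103]
198 [110, 109, 116, 116, 116, 117, 120, 105, 95, 96, 97, 98, 99, 101, 104, 100, 102, 103, 101, 99, 101, 174, 161, 122, 111, 100, 95, 84]
200 [107, 108, 110, 115, 113, 110, 109, 99, 95, 94, 96, 98, 100, 100, 100, 102, 100, 101, 101, 100, 97, 103, 101, 96, 87, 70, 67, 64]
202 [106, 107, 110, 106, 113, 116, 113, 100, 9
[... 844 characters left out ...]
0, 60, 61, 62, 57, 57, 59]
216 [102, 101, 101, 101, 111, 140, 156, 195, 197, 200, 166, 176, 106, 155, 104, 100, 100, 100, 124, 93, 103, 64, 62, 58, 60, 58, 59, 57]
218 [109, 117, 155, 195, 197, 197, 198, 199, 198, 194, 183, 103, 98, 101, 102, 101, 99, 99, 101, 100, 102, 103, 67, 62, 59, 61, 60, 59]
220 [197, 199, 200, 198, 201, 197, 194, 196, 191, 182, 108, 102, 103, 101, 102, 100, 102, 100, 99, 100, 99, 98, 97, 99, 86, 66, 61, 60]
222 [201, 201, 196, 195, 193, 190, 175, 109, 134, 124, 96, 84, 96, 96, 96, 102, 102, 101, 100, 99, 100, 101, 98, 100, 101, 100, 100, 93]
224 [197, 195, 197, 200, 197, 146, 88, 59, 56, 47, 48, 48, 46, 46, 48, 42, 55, 79, 99, 100, 99, 102, 99, 100, 100, 99, 102, 99]
```

Scene gives (.4982,-.2149), top gives (.4995,-.2163), and the wrist gives about (.499,-.217) after its known bias. I'll use (.499,-.216).

```bash
python3 -m crank '[{"dx":0,"dy":-0.18,"dz":0.2,"ax":0,"ay":0,"az":0,"claw":1},{"dx":0,"dy":0,"dz":0.3,"ax":0,"ay":0,"az":0,"claw":1},{"dx":0,"dy":0,"dz":0.15,"ax":0,"ay":0,"az":0,"claw":1},{"dx":0,"dy":0,"dz":0,"ax":0,"ay":0,"az":0,"claw":1},{"dx":0,"dy":0,"dz":0,"ax":0,"ay":0,"az":0,"claw":1},{"dx":0,"dy":0,"dz":0,"ax":0,"ay":0,"az":0,"claw":1}]'
python3 - <<'E'
from h import *;from bench import r
for i in range(3):
    s=r.read_state();togo(s,(.499,-.216,.152),108);r.camera("top")
E
```

```text
time: 6.45
ee_pos: [0.4997, -0.2157, 0.1636]
eef_rot: [-0.158, 0.987, 0.0, -0.0]
ft_force: [0.5, 0.4, -1.0]
width: 0.0117
grip_force: 30.0
shift/30mm [ 0.02 -0.    0.39] turn/6deg [ 0.   -0.    0.04] pos [ 0.4997 -0.2157  0.1636] F [ 0.5  0.4 -1. ] t 6.45
shift/30mm [ 0.03 -0.    0.39] turn/6deg [-0.    0.    0.04] pos [ 0.4997 -0.2157  0.1638] F [-0.8 -0.1 -0.9] t 6.5
shift/30mm [ 0.03 -0.    0.4 ] turn/6deg [-0.    0.    0.04] pos [ 0.4998 -0.2157  0.1639] F [-0.2  0.5 -0.9] t 6.55
```

```bash
python3 -m crank '[{"dx":0.02,"dy":0,"dz":0.2,"ax":0,"ay":0,"az":0,"claw":1},{"dx":0,"dy":0,"dz":0.2,"ax":0,"ay":0,"az":0,"claw":1},{"dx":0,"dy":0,"dz":0.1,"ax":0,"ay":0,"az":0,"claw":1},{"dx":0,"dy":0,"dz":0,"ax":0,"ay":0,"az":0,"claw":1}]'
python3 -m crank '[{"dx":0,"dy":0,"dz":0.1,"ax":0,"ay":0,"az":0,"claw":1},{"dx":0,"dy":0,"dz":0.1,"ax":0,"ay":0,"az":0,"claw":1},{"dx":0,"dy":0,"dz":0.05,"ax":0,"ay":0,"az":0,"claw":1},{"dx":0,"dy":0,"dz":0,"ax":0,"ay":0,"az":0,"claw":1}]'
```

```text
time: 6.93
ee_pos: [0.4984, -0.2156, 0.1475]
eef_rot: [-0.158, 0.987, 0.0, -0.001]
ft_force: [-0.3, 0.1, -0.9]
width: 0.0116
grip_force: 30.0
time: 7.27
ee_pos: [0.4989, -0.2158, 0.1407]
eef_rot: [-0.158, 0.987, 0.0, -0.0]
ft_force: [0.4, -0.2, -1.5]
width: 0.0116
grip_force: 30.0
```

```bash
python3 -m crank '[{"dx":0,"dy":0,"dz":0.05,"ax":0,"ay":0,"az":0,"claw":1},{"dx":0,"dy":0,"dz":0.03,"ax":0,"ay":0,"az":0,"claw":1},{"dx":0,"dy":0,"dz":0,"ax":0,"ay":0,"az":0,"claw":1}]';python3 -m crank '[{"dx":0,"dy":0,"dz":0.05,"ax":0,"ay":0,"az":0,"claw":1},{"dx":0,"dy":0,"dz":0,"ax":0,"ay":0,"az":0,"claw":1}]'
```

```text
time: 7.52
ee_pos: [0.4991, -0.2159, 0.1386]
eef_rot: [-0.158, 0.987, -0.0, 0.0]
ft_force: [0.1, -0.4, -0.5]
width: 0.0116
grip_force: 30.0
time: 7.68
ee_pos: [0.499, -0.2162, 0.1372]
eef_rot: [-0.158, 0.987, -0.0, 0.0]
ft_force: [0.2, -0.7, -1.4]
width: 0.0122
grip_force: 30.0
```

```bash
python3 -m crank '[{"dx":0,"dy":0,"dz":0.05,"ax":0,"ay":0,"az":0,"claw":1},{"dx":0,"dy":0,"dz":0.05,"ax":0,"ay":0,"az":0,"claw":1},{"dx":0,"dy":0,"dz":0,"ax":0,"ay":0,"az":0,"claw":1}]';python3 -m crank '[{"dx":0,"dy":0,"dz":0.03,"ax":0,"ay":0,"az":0,"claw":1},{"dx":0,"dy":0,"dz":0,"ax":0,"ay":0,"az":0,"claw":1}]'
```

```text
time: 7.93
ee_pos: [0.4989, -0.2162, 0.134]
eef_rot: [-0.158, 0.987, -0.0, -0.0]
ft_force: [-0.1, -2.3, -1.8]
width: 0.0116
grip_force: 30.0
time: 8.1
ee_pos: [0.4989, -0.2161, 0.1332]
eef_rot: [-0.158, 0.987, -0.0, -0.0]
ft_force: [-0.3, -2.3, -0.5]
width: 0.0114
grip_force: 30.1
```

```bash
python3 -m crank '[{"dx":0,"dy":0,"dz":0.02,"ax":0,"ay":0,"az":0,"claw":1},{"dx":0,"dy":0,"dz":0,"ax":0,"ay":0,"az":0,"claw":1}]';python3 -m crank '[{"dx":0,"dy":0,"dz":0.02,"ax":0,"ay":0,"az":0,"claw":1},{"dx":0,"dy":0,"dz":0,"ax":0,"ay":0,"az":0,"claw":1}]'
```

```text
time: 8.27
ee_pos: [0.499, -0.2161, 0.1327]
eef_rot: [-0.158, 0.987, -0.0, -0.0]
ft_force: [-0.9, -2.4, -0.3]
width: 0.0115
grip_force: 30.1
time: 8.43
ee_pos: [0.499, -0.2161, 0.1321]
eef_rot: [-0.158, 0.987, -0.0, 0.0]
ft_force: [-0.8, -2.7, 0.5]
width: 0.0118
grip_force: 30.1
```

```bash
python3 -m crank '[{"dx":0,"dy":-0.015,"dz":0.015,"ax":0,"ay":0,"az":0,"claw":1},{"dx":0,"dy":0,"dz":0,"ax":0,"ay":0,"az":0,"claw":1}]';python3 -m crank '[{"dx":0,"dy":0,"dz":0.015,"ax":0,"ay":0,"az":0,"claw":1},{"dx":0,"dy":0,"dz":0,"ax":0,"ay":0,"az":0,"claw":1}]'
```

```text
time: 8.6
ee_pos: [0.4993, -0.2163, 0.132]
eef_rot: [-0.158, 0.987, 0.0, 0.0]
ft_force: [-2.2, -1.6, 5.2]
width: 0.0113
grip_force: 30.0
time: 8.77
ee_pos: [0.4995, -0.2164, 0.132]
eef_rot: [-0.159, 0.987, 0.0, 0.0]
ft_force: [-4.1, -1.5, 8.7]
width: 0.0116
grip_force: 30.0
```

Contact is at z=0.132, which is the follower, as predicted. I'll back off to a light press and start sweeping clockwise.

```bash
python3 -m crank '[{"dx":0.012,"dy":0,"dz":-0.018,"ax":0,"ay":0,"az":0,"claw":1},{"dx":0,"dy":0,"dz":0,"ax":0,"ay":0,"az":0.4,"claw":1},{"dx":0,"dy":0,"dz":0,"ax":0,"ay":0,"az":0,"claw":1}]';python3 -m crank '[{"dx":0,"dy":0,"dz":0,"ax":0,"ay":0,"az":0.4,"claw":1},{"dx":0,"dy":0,"dz":0,"ax":0,"ay":0,"az":0,"claw":1}]'
```

```text
time: 9.02
ee_pos: [0.4991, -0.2163, 0.132]
eef_rot: [-0.137, 0.991, 0.0, 0.0]
ft_force: [-1.3, -2.7, 4.6]
width: 0.0118
grip_force: 30.0
time: 9.18
ee_pos: [0.4991, -0.2163, 0.1321]
eef_rot: [-0.117, 0.993, 0.0, 0.0]
ft_force: [-1.6, -1.6, 5.2]
width: 0.0121
grip_force: 30.0
```

```bash
python3 -m crank '[{"dx":0,"dy":0,"dz":-0.004,"ax":0,"ay":0,"az":0.4,"claw":1},{"dx":0,"dy":0,"dz":0,"ax":0,"ay":0,"az":0,"claw":1}]';python3 -m crank '[{"dx":0,"dy":0,"dz":0,"ax":0,"ay":0,"az":0.4,"claw":1},{"dx":0,"dy":0,"dz":0,"ax":0,"ay":0,"az":0,"claw":1}]';python3 -m crank '[{"dx":0,"dy":0,"dz":0,"ax":0,"ay":0,"az":0.4,"claw":1},{"dx":0,"dy":0,"dz":0,"ax":0,"ay":0,"az":0,"claw":1}]'
```

```text
time: 9.35
ee_pos: [0.499, -0.2163, 0.132]
eef_rot: [-0.096, 0.995, 0.0, 0.0]
ft_force: [-0.9, -1.1, 5.0]
width: 0.0116
grip_force: 30.0
time: 9.52
ee_pos: [0.4991, -0.2164, 0.1321]
eef_rot: [-0.075, 0.997, 0.0, 0.0]
ft_force: [-1.2, -1.8, 5.1]
width: 0.0115
grip_force: 30.0
time: 9.68
ee_pos: [0.499, -0.2163, 0.132]
eef_rot: [-0.055, 0.999, 0.0, 0.0]
ft_force: [-0.6, -1.0, 5.3]
width: 0.0115
grip_force: 30.0
```

```bash
python3 -m crank '[{"dx":0,"dy":0,"dz":-0.002,"ax":0,"ay":0,"az":0.4,"claw":1},{"dx":0,"dy":0,"dz":0,"ax":0,"ay":0,"az":0,"claw":1}]';python3 -m crank '[{"dx":0,"dy":0,"dz":0,"ax":0,"ay":0,"az":0.4,"claw":1},{"dx":0,"dy":0,"dz":0,"ax":0,"ay":0,"az":0,"claw":1}]';python3 -m crank '[{"dx":0,"dy":0,"dz":0,"ax":0,"ay":0,"az":0.4,"claw":1},{"dx":0,"dy":0,"dz":0,"ax":0,"ay":0,"az":0,"claw":1}]'
```

```text
time: 9.85
ee_pos: [0.499, -0.2163, 0.1321]
eef_rot: [-0.034, 0.999, 0.0, 0.0]
ft_force: [-0.9, -2.1, 5.4]
width: 0.0119
grip_force: 30.0
time: 10.02
ee_pos: [0.499, -0.2163, 0.132]
eef_rot: [-0.013, 1.0, 0.0, 0.0]
ft_force: [-0.9, -1.6, 4.6]
width: 0.0118
grip_force: 30.0
time: 10.18
ee_pos: [0.499, -0.2163, 0.1321]
eef_rot: [0.008, 1.0, 0.0, 0.0]
ft_force: [-1.4, -0.9, 5.4]
width: 0.0117
grip_force: 30.0
```

```bash
python3 -m crank '[{"dx":0,"dy":0,"dz":0,"ax":0,"ay":0,"az":0.4,"claw":1},{"dx":0,"dy":0,"dz":0,"ax":0,"ay":0,"az":0,"claw":1}]';python3 -m crank '[{"dx":0,"dy":0,"dz":0,"ax":0,"ay":0,"az":0.4,"claw":1},{"dx":0,"dy":0,"dz":0,"ax":0,"ay":0,"az":0,"claw":1}]';python3 -m crank '[{"dx":0,"dy":0,"dz":0,"ax":0,"ay":0,"az":0.4,"claw":1},{"dx":0,"dy":0,"dz":0,"ax":0,"ay":0,"az":0,"claw":1}]'
```

```text
time: 10.35
ee_pos: [0.499, -0.2163, 0.132]
eef_rot: [0.029, 1.0, 0.0, 0.0]
ft_force: [-1.1, -1.1, 5.4]
width: 0.0113
grip_force: 30.0
time: 10.52
ee_pos: [0.499, -0.2163, 0.1321]
eef_rot: [0.05, 0.999, 0.0, 0.0]
ft_force: [-0.6, -0.7, 4.6]
width: 0.012
grip_force: 30.0
time: 10.68
ee_pos: [0.4991, -0.2163, 0.1321]
eef_rot: [0.071, 0.997, 0.0, 0.0]
ft_force: [-1.2, -1.7, 5.1]
width: 0.0118
grip_force: 30.0
```

```bash
python3 -m crank '[{"dx":0,"dy":0,"dz":0,"ax":0,"ay":0,"az":0.4,"claw":1},{"dx":0,"dy":0,"dz":0,"ax":0,"ay":0,"az":0,"claw":1}]';python3 -m crank '[{"dx":0,"dy":0,"dz":0,"ax":0,"ay":0,"az":0.4,"claw":1},{"dx":0,"dy":0,"dz":0,"ax":0,"ay":0,"az":0,"claw":1}]';python3 -m crank '[{"dx":0,"dy":0,"dz":0,"ax":0,"ay":0,"az":0.4,"claw":1},{"dx":0,"dy":0,"dz":0,"ax":0,"ay":0,"az":0,"claw":1}]'
```

```text
time: 10.85
ee_pos: [0.4991, -0.2163, 0.132]
eef_rot: [0.092, 0.996, 0.0, 0.0]
ft_force: [-0.2, -1.5, 5.1]
width: 0.0117
grip_force: 30.0
time: 11.02
ee_pos: [0.4991, -0.2164, 0.132]
eef_rot: [0.113, 0.994, 0.0, 0.0]
ft_force: [-0.3, -0.9, 5.0]
width: 0.0113
grip_force: 30.0
time: 11.18
ee_pos: [0.4991, -0.2164, 0.1321]
eef_rot: [0.133, 0.991, 0.0, 0.0]
ft_force: [-0.7, -1.7, 4.8]
width: 0.0115
grip_force: 30.0
```

```bash
python3 -m crank '[{"dx":0,"dy":0,"dz":0,"ax":0,"ay":0,"az":0.4,"claw":1},{"dx":0,"dy":0,"dz":0,"ax":0,"ay":0,"az":0,"claw":1}]';python3 -m crank '[{"dx":0,"dy":0,"dz":0,"ax":0,"ay":0,"az":0.4,"claw":1},{"dx":0,"dy":0,"dz":0,"ax":0,"ay":0,"az":0,"claw":1}]'
```

```text
time: 11.35
ee_pos: [0.499, -0.2164, 0.132]
eef_rot: [0.154, 0.988, 0.0, 0.0]
ft_force: [-0.6, -0.6, 6.3]
width: 0.0116
grip_force: 30.0
time: 11.52
ee_pos: [0.499, -0.2163, 0.132]
eef_rot: [0.175, 0.985, 0.0, 0.0]
ft_force: [-0.6, -1.3, 4.8]
width: 0.0118
grip_force: 30.0
```

```bash
python3 -m crank '[{"dx":0,"dy":0,"dz":-0.006,"ax":0,"ay":0,"az":0.4,"claw":1},{"dx":0,"dy":0,"dz":0,"ax":0,"ay":0,"az":0,"claw":1}]';python3 -m crank '[{"dx":0,"dy":0,"dz":0,"ax":0,"ay":0,"az":0.4,"claw":1},{"dx":0,"dy":0,"dz":0,"ax":0,"ay":0,"az":0,"claw":1}]';python3 -m crank '[{"dx":0,"dy":0,"dz":0,"ax":0,"ay":0,"az":0.4,"claw":1},{"dx":0,"dy":0,"dz":0,"ax":0,"ay":0,"az":0,"claw":1}]'
```

```text
time: 11.68
ee_pos: [0.4989, -0.2163, 0.132]
eef_rot: [0.195, 0.981, 0.0, -0.0]
ft_force: [-0.1, -1.0, 3.1]
width: 0.0116
grip_force: 30.0
time: 11.85
ee_pos: [0.4989, -0.2163, 0.1321]
eef_rot: [0.216, 0.976, 0.0, 0.0]
ft_force: [-0.4, -1.7, 4.6]
width: 0.0117
grip_force: 30.0
time: 12.02
ee_pos: [0.4989, -0.2163, 0.132]
eef_rot: [0.236, 0.972, 0.0, -0.0]
ft_force: [-0.0, -1.4, 3.1]
width: 0.0117
grip_force: 30.0
```

```bash
python3 -m crank '[{"dx":0,"dy":0,"dz":0,"ax":0,"ay":0,"az":0.4,"claw":1},{"dx":0,"dy":0,"dz":0,"ax":0,"ay":0,"az":0,"claw":1}]';python3 -m crank '[{"dx":0,"dy":0,"dz":0,"ax":0,"ay":0,"az":0.4,"claw":1},{"dx":0,"dy":0,"dz":0,"ax":0,"ay":0,"az":0,"claw":1}]'
```

```text
time: 12.18
ee_pos: [0.4989, -0.2164, 0.1321]
eef_rot: [0.256, 0.967, 0.0, -0.0]
ft_force: [-0.0, -1.7, 3.2]
width: 0.0117
grip_force: 30.0
time: 12.35
ee_pos: [0.4988, -0.2164, 0.132]
eef_rot: [0.276, 0.961, -0.0, -0.0]
ft_force: [0.8, -2.0, 4.2]
width: 0.0121
grip_force: 30.0
```

```bash
python3 -m crank '[{"dx":0,"dy":0,"dz":0,"ax":0,"ay":0,"az":0.4,"claw":1},{"dx":0,"dy":0,"dz":0,"ax":0,"ay":0,"az":0,"claw":1}]';python3 -m crank '[{"dx":0,"dy":0,"dz":0,"ax":0,"ay":0,"az":0.4,"claw":1},{"dx":0,"dy":0,"dz":0,"ax":0,"ay":0,"az":0,"claw":1}]';python3 -m crank '[{"dx":0,"dy":0,"dz":0,"ax":0,"ay":0,"az":0.4,"claw":1},{"dx":0,"dy":0,"dz":0,"ax":0,"ay":0,"az":0,"claw":1}]'
```

```text
time: 12.52
ee_pos: [0.4988, -0.2164, 0.132]
eef_rot: [0.296, 0.955, -0.0, -0.0]
ft_force: [-1.0, -2.4, 3.5]
width: 0.0116
grip_force: 30.0
time: 12.68
ee_pos: [0.4988, -0.2164, 0.132]
eef_rot: [0.316, 0.949, -0.0, -0.0]
ft_force: [-0.6, -2.6, 1.5]
width: 0.012
grip_force: 30.0
time: 12.85
ee_pos: [0.4987, -0.2164, 0.132]
eef_rot: [0.336, 0.942, -0.0, -0.0]
ft_force: [-0.7, -1.9, 1.8]
width: 0.0117
grip_force: 30.0
```

```bash
python3 -m crank '[{"dx":0,"dy":0,"dz":0,"ax":0,"ay":0,"az":0.4,"claw":1},{"dx":0,"dy":0,"dz":0,"ax":0,"ay":0,"az":0,"claw":1}]';python3 -m crank '[{"dx":0,"dy":0,"dz":0,"ax":0,"ay":0,"az":0.4,"claw":1},{"dx":0,"dy":0,"dz":0,"ax":0,"ay":0,"az":0,"claw":1}]'
```

```text
time: 13.02
ee_pos: [0.4988, -0.2164, 0.132]
eef_rot: [0.356, 0.935, -0.0, -0.0]
ft_force: [-0.6, -1.5, 0.8]
width: 0.0117
grip_force: 30.0
time: 13.18
ee_pos: [0.4988, -0.2164, 0.132]
eef_rot: [0.375, 0.927, -0.0, -0.0]
ft_force: [-0.1, -2.4, 0.3]
width: 0.0119
grip_force: 30.0
```

The force has faded, so I press a little to see whether it drops.

```bash
python3 -m crank '[{"dx":0,"dy":0,"dz":0.012,"ax":0,"ay":0,"az":0,"claw":1},{"dx":0,"dy":0,"dz":0,"ax":0,"ay":0,"az":0,"claw":1}]';python3 - <<'E'
from bench import r
import numpy as np
s=r.read_state();print(np.round(s["ee_pos"],5),np.round(s["ft_force"],2),np.round(s["torque"],3))
E
```

```text
time: 13.35
ee_pos: [0.4988, -0.2164, 0.1317]
eef_rot: [0.375, 0.927, 0.0, -0.0]
ft_force: [-1.0, -0.5, 1.2]
width: 0.0118
grip_force: 30.0
[ 0.49884 -0.21639  0.13174] [-0.97 -0.54  1.23] [-0.349  0.1   -0.023]
```

```bash
python3 -m crank '[{"dx":0,"dy":0,"dz":0.012,"ax":0,"ay":0,"az":0,"claw":1},{"dx":0,"dy":0,"dz":0,"ax":0,"ay":0,"az":0,"claw":1}]';python3 - <<'E'
from bench import r
import numpy as np
s=r.read_state();print(np.round(s["ee_pos"],5),np.round(s["ft_force"],2),np.round(s["torque"],3))
E
```

```text
time: 13.52
ee_pos: [0.4989, -0.2164, 0.1315]
eef_rot: [0.375, 0.927, 0.0, 0.0]
ft_force: [-0.1, -0.7, 4.6]
width: 0.0118
grip_force: 30.0
[ 0.49891 -0.21643  0.13149] [-0.12 -0.66  4.55] [-0.369  0.178 -0.003]
```

```bash
python3 -m crank '[{"dx":0,"dy":0,"dz":0,"ax":0,"ay":0,"az":0.4,"claw":1},{"dx":0,"dy":0,"dz":0,"ax":0,"ay":0,"az":0,"claw":1}]';python3 -m crank '[{"dx":0,"dy":0,"dz":0,"ax":0,"ay":0,"az":0.4,"claw":1},{"dx":0,"dy":0,"dz":0,"ax":0,"ay":0,"az":0,"claw":1}]'; python3 - <<'E'
from bench import r
import numpy as np
s=r.read_state();print(np.round(s["ee_pos"],5),np.round(s["ft_force"],2),np.round(s["torque"],3))
E
```

```text
time: 13.68
ee_pos: [0.4987, -0.2163, 0.1312]
eef_rot: [0.396, 0.918, 0.0, -0.0]
ft_force: [0.6, -1.3, -1.0]
width: 0.0116
grip_force: 30.0
time: 13.85
ee_pos: [0.4987, -0.2164, 0.1311]
eef_rot: [0.415, 0.91, -0.0, -0.0]
ft_force: [1.0, -1.1, -0.4]
width: 0.0116
grip_force: 30.0
[ 0.49868 -0.21636  0.13112] [ 1.02 -1.11 -0.35] [-0.506 -0.061  0.005]
```

Contact has gone, so it has probably found the slot. Lower gently.

```bash
python3 -m crank '[{"dx":0,"dy":0,"dz":0.02,"ax":0,"ay":0,"az":0,"claw":1},{"dx":0,"dy":0,"dz":0.0,"ax":0,"ay":0,"az":0,"claw":1}]';python3 -m crank '[{"dx":0,"dy":0,"dz":0.015,"ax":0,"ay":0,"az":0,"claw":1},{"dx":0,"dy":0,"dz":0.0,"ax":0,"ay":0,"az":0,"claw":1}]'
```

```text
time: 14.02
ee_pos: [0.4988, -0.2164, 0.1306]
eef_rot: [0.414, 0.91, -0.0, -0.0]
ft_force: [0.7, -1.1, -1.4]
width: 0.0116
grip_force: 30.0
time: 14.18
ee_pos: [0.4988, -0.2164, 0.1302]
eef_rot: [0.414, 0.91, 0.0, -0.0]
ft_force: [0.5, -1.8, 0.5]
width: 0.0114
grip_force: 30.0
```

```bash
python3 -m crank '[{"dx":0,"dy":0,"dz":0.03,"ax":0,"ay":0,"az":0,"claw":1},{"dx":0,"dy":0,"dz":0.0,"ax":0,"ay":0,"az":0,"claw":1}]';python3 -m crank '[{"dx":0,"dy":0,"dz":0.03,"ax":0,"ay":0,"az":0,"claw":1},{"dx":0,"dy":0,"dz":0.0,"ax":0,"ay":0,"az":0,"claw":1}]'
```

```text
time: 14.35
ee_pos: [0.4988, -0.2164, 0.1293]
eef_rot: [0.414, 0.91, 0.0, -0.0]
ft_force: [-0.2, -1.2, -1.0]
width: 0.0118
grip_force: 30.0
time: 14.52
ee_pos: [0.4988, -0.2164, 0.1284]
eef_rot: [0.414, 0.91, 0.0, -0.0]
ft_force: [0.5, -1.2, -1.4]
width: 0.0115
grip_force: 30.0
```

It is in the slot. I continue down to home, at about 0.122.

```bash
python3 -m crank '[{"dx":0,"dy":0,"dz":0.06,"ax":0,"ay":0,"az":0,"claw":1},{"dx":0,"dy":0,"dz":0.06,"ax":0,"ay":0,"az":0,"claw":1},{"dx":0,"dy":0,"dz":0.0,"ax":0,"ay":0,"az":0,"claw":1}]';python3 -m crank '[{"dx":0,"dy":0,"dz":0.04,"ax":0,"ay":0,"az":0,"claw":1},{"dx":0,"dy":0,"dz":0.0,"ax":0,"ay":0,"az":0,"claw":1}]';python3 -m crank '[{"dx":0,"dy":0,"dz":0.03,"ax":0,"ay":0,"az":0,"claw":1},{"dx":0,"dy":0,"dz":0.0,"ax":0,"ay":0,"az":0,"claw":1}]'
```

```text
time: 14.77
ee_pos: [0.4987, -0.2164, 0.1245]
eef_rot: [0.414, 0.91, -0.0, -0.0]
ft_force: [0.7, -1.3, -1.5]
width: 0.0115
grip_force: 30.0
time: 14.93
ee_pos: [0.4988, -0.2164, 0.1235]
eef_rot: [0.414, 0.91, -0.0, -0.0]
ft_force: [0.9, -1.8, -2.1]
width: 0.0117
grip_force: 30.0
time: 15.1
ee_pos: [0.4988, -0.2164, 0.1227]
eef_rot: [0.414, 0.91, -0.0, -0.0]
ft_force: [0.1, -1.0, -2.1]
width: 0.0118
grip_force: 30.0
```

```bash
python3 -m crank '[{"dx":0,"dy":0,"dz":0.02,"ax":0,"ay":0,"az":0,"claw":1},{"dx":0,"dy":0,"dz":0.0,"ax":0,"ay":0,"az":0,"claw":1}]';python3 -m crank '[{"dx":0,"dy":0,"dz":0.015,"ax":0,"ay":0,"az":0,"claw":1},{"dx":0,"dy":0,"dz":0.0,"ax":0,"ay":0,"az":0,"claw":1}]'
```

```text
time: 15.27
ee_pos: [0.4988, -0.2164, 0.1222]
eef_rot: [0.414, 0.91, -0.0, -0.0]
ft_force: [-0.3, -1.8, -0.3]
width: 0.0114
grip_force: 30.0
time: 15.43
ee_pos: [0.499, -0.2165, 0.1221]
eef_rot: [0.414, 0.91, 0.0, 0.0]
ft_force: [-0.6, -1.8, 4.6]
width: 0.0117
grip_force: 30.0
```

The key is home at z=0.122. Now I turn clockwise, watching the z moment.

```bash
cat > st.py <<'E'
from bench import r
import numpy as np
s=r.read_state();q=s["eef_rot"];print("yaw",round(90-2*np.degrees(np.arctan2(q[0],q[1])),2),np.round(s["ee_pos"],4),np.round(s["ft_force"],1),"M",np.round(s["torque"],3),round(s["time"],2))
E
python3 st.py; python3 -m crank '[{"dx":0,"dy":0,"dz":-0.012,"ax":0,"ay":0,"az":0.3,"claw":1},{"dx":0,"dy":0,"dz":0,"ax":0,"ay":0,"az":0.3,"claw":1},{"dx":0,"dy":0,"dz":0.0,"ax":0,"ay":0,"az":0,"claw":1}]'>/dev/null; python3 st.py;python3 -m crank '[{"dx":0,"dy":0,"dz":0,"ax":0,"ay":0,"az":0.3,"claw":1},{"dx":0,"dy":0,"dz":0,"ax":0,"ay":0,"az":0.3,"claw":1},{"dx":0,"dy":0,"dz":0.0,"ax":0,"ay":0,"az":0,"claw":1}]'>/dev/null; python3 st.py;python3 -m crank '[{"dx":0,"dy":0,"dz":0,"ax":0,"ay":0,"az":0.3,"claw":1},{"dx":0,"dy":0,"dz":0,"ax":0,"ay":0,"az":0.3,"claw":1},{"dx":0,"dy":0,"dz":0.0,"ax":0,"ay":0,"az":0,"claw":1}]'>/dev/null; python3 st.py
```

```text
yaw 41.04 [ 0.499  -0.2165  0.1221] [-0.6 -1.8  4.6] M [-0.397  0.246  0.024] 15.43
yaw 37.35 [ 0.4988 -0.2165  0.1222] [-0.4 -1.7  1.3] M [-0.513  0.156 -0.022] 15.68
yaw 33.81 [ 0.4988 -0.2165  0.1221] [-0.7 -2.7  1.1] M [-0.583  0.209  0.038] 15.93
yaw 30.26 [ 0.4988 -0.2165  0.1221] [-0.7 -2.1  1. ] M [-0.612  0.179  0.074] 16.18
```

```bash
python3 -m crank '[{"dx":0,"dy":0,"dz":0,"ax":0,"ay":0,"az":0.3,"claw":1},{"dx":0,"dy":0,"dz":0,"ax":0,"ay":0,"az":0.3,"claw":1},{"dx":0,"dy":0,"dz":0.0,"ax":0,"ay":0,"az":0.3,"claw":1},{"dx":0,"dy":0,"dz":0.0,"ax":0,"ay":0,"az":0,"claw":1}]'>/dev/null; python3 st.py;python3 -m crank '[{"dx":0,"dy":0,"dz":0,"ax":0,"ay":0,"az":0.3,"claw":1},{"dx":0,"dy":0,"dz":0,"ax":0,"ay":0,"az":0.3,"claw":1},{"dx":0,"dy":0,"dz":0.0,"ax":0,"ay":0,"az":0.3,"claw":1},{"dx":0,"dy":0,"dz":0.0,"ax":0,"ay":0,"az":0,"claw":1}]'>/dev/null; python3 st.py;python3 -m crank '[{"dx":0,"dy":0,"dz":0,"ax":0,"ay":0,"az":0.3,"claw":1},{"dx":0,"dy":0,"dz":0,"ax":0,"ay":0,"az":0.3,"claw":1},{"dx":0,"dy":0,"dz":0.0,"ax":0,"ay":0,"az":0,"claw":1}]'>/dev/null; python3 st.py
```

```text
yaw 24.88 [ 0.4989 -0.2165  0.1221] [-0.5 -2.2  0.8] M [-0.537  0.109  0.068] 16.52
yaw 19.5 [ 0.4989 -0.2165  0.1221] [ 0.6 -1.7  0.7] M [-0.616  0.131  0.082] 16.85
yaw 15.91 [ 0.4989 -0.2165  0.1222] [-0.1 -1.6  0.5] M [-0.667  0.014  0.112] 17.1
```

```bash
python3 -m crank '[{"dx":0,"dy":0,"dz":0,"ax":0,"ay":0,"az":0.3,"claw":1},{"dx":0,"dy":0,"dz":0,"ax":0,"ay":0,"az":0.3,"claw":1},{"dx":0,"dy":0,"dz":0.0,"ax":0,"ay":0,"az":0,"claw":1}]'>/dev/null; python3 st.py;python3 -m crank '[{"dx":0,"dy":0,"dz":0,"ax":0,"ay":0,"az":0.3,"claw":1},{"dx":0,"dy":0,"dz":0,"ax":0,"ay":0,"az":0.3,"claw":1},{"dx":0,"dy":0,"dz":0.0,"ax":0,"ay":0,"az":0,"claw":1}]'>/dev/null; python3 st.py;python3 -m crank '[{"dx":0,"dy":0,"dz":0,"ax":0,"ay":0,"az":0.3,"claw":1},{"dx":0,"dy":0,"dz":0.0,"ax":0,"ay":0,"az":0,"claw":1}]'>/dev/null; python3 st.py
```

```text
yaw 12.32 [ 0.4989 -0.2165  0.1222] [ 0.2 -3.5  0.8] M [-0.677  0.002  0.117] 17.35
yaw 8.72 [ 0.4989 -0.2165  0.1221] [-0.4 -2.2  0.3] M [-0.73  -0.013  0.06 ] 17.6
yaw 6.93 [ 0.4989 -0.2165  0.1222] [-0.1 -2.8  0. ] M [-0.748 -0.042  0.076] 17.77
```

```bash
python3 -m crank '[{"dx":0,"dy":0,"dz":0,"ax":0,"ay":0,"az":0.25,"claw":1},{"dx":0,"dy":0,"dz":0,"ax":0,"ay":0,"az":0.25,"claw":1},{"dx":0,"dy":0,"dz":0.0,"ax":0,"ay":0,"az":0,"claw":1}]'>/dev/null; python3 st.py;python3 -m crank '[{"dx":0,"dy":0,"dz":0,"ax":0,"ay":0,"az":0.25,"claw":1},{"dx":0,"dy":0,"dz":0.0,"ax":0,"ay":0,"az":0,"claw":1}]'>/dev/null; python3 st.py;python3 -m crank '[{"dx":0,"dy":0,"dz":0,"ax":0,"ay":0,"az":0.2,"claw":1},{"dx":0,"dy":0,"dz":0.0,"ax":0,"ay":0,"az":0,"claw":1}]'>/dev/null; python3 st.py
```

```text
yaw 3.77 [ 0.4989 -0.2165  0.1222] [ 0.2 -3.2  1. ] M [-0.778 -0.019  0.085] 18.02
yaw 2.24 [ 0.4989 -0.2165  0.1221] [ 0.1 -3.1 -0.1] M [-0.782 -0.05   0.103] 18.18
yaw 1.05 [ 0.4989 -0.2164  0.1222] [ 1.1 -2.9  0.8] M [-0.769 -0.04   0.094] 18.35
```

```bash
python3 -m crank '[{"dx":0,"dy":0,"dz":0,"ax":0,"ay":0,"az":0.2,"claw":1},{"dx":0,"dy":0,"dz":0,"ax":0,"ay":0,"az":0,"claw":1}]'>/dev/null; python3 st.py;python3 -m crank '[{"dx":0,"dy":0,"dz":0,"ax":0,"ay":0,"az":0.2,"claw":1},{"dx":0,"dy":0,"dz":0.0,"ax":0,"ay":0,"az":0,"claw":1}]'>/dev/null; python3 st.py;python3 -m crank '[{"dx":0,"dy":0,"dz":0,"ax":0,"ay":0,"az":0.2,"claw":1},{"dx":0,"dy":0,"dz":0.0,"ax":0,"ay":0,"az":0,"claw":1}]'>/dev/null; python3 st.py
```

```text
yaw -0.15 [ 0.4989 -0.2164  0.1222] [ 0.9 -2.6 -0.3] M [-0.832 -0.092  0.091] 18.52
yaw -1.36 [ 0.4989 -0.2164  0.1222] [-0.7 -2.   1.2] M [-0.814 -0.142  0.109] 18.68
yaw -2.55 [ 0.4989 -0.2164  0.1222] [ 2.  -2.8  0.3] M [-0.785 -0.12   0.15 ] 18.85
```

```bash
python3 -m crank '[{"dx":0,"dy":0,"dz":0,"ax":0,"ay":0,"az":0.15,"claw":1},{"dx":0,"dy":0,"dz":0,"ax":0,"ay":0,"az":0,"claw":1}]'>/dev/null; python3 st.py;python3 -m crank '[{"dx":0,"dy":0,"dz":0,"ax":0,"ay":0,"az":0.15,"claw":1},{"dx":0,"dy":0,"dz":0.0,"ax":0,"ay":0,"az":0,"claw":1}]'>/dev/null; python3 st.py
```

```text
yaw -3.42 [ 0.4989 -0.2164  0.1222] [ 1.2 -3.6  2.1] M [-0.889 -0.194  0.247] 19.02
yaw -4.32 [ 0.4989 -0.2164  0.1222] [ 1.  -3.  -0.1] M [-0.82  -0.163  0.355] 19.18
```

The moment rises steadily past -2.5° yaw, from 0.10 to 0.36 N m, so that is the stop. I relax the twist and open the fingers gently, then check.

```bash
python3 -m crank '[{"dx":0,"dy":0,"dz":0,"ax":0,"ay":0,"az":-0.2,"claw":1},{"dx":0,"dy":0,"dz":0,"ax":0,"ay":0,"az":-0.1,"claw":1},{"dx":0,"dy":0,"dz":0,"ax":0,"ay":0,"az":0,"claw":1}]'>/dev/null; python3 st.py;python3 -m crank '[{"dx":0,"dy":0,"dz":0,"ax":0,"ay":0,"az":0,"claw":0.3},{"dx":0,"dy":0,"dz":0,"ax":0,"ay":0,"az":0,"claw":-0.2},{"dx":0,"dy":0,"dz":0,"ax":0,"ay":0,"az":0,"claw":-0.2},{"dx":0,"dy":0,"dz":0,"ax":0,"ay":0,"az":0,"claw":-0.2},{"dx":0,"dy":0,"dz":0,"ax":0,"ay":0,"az":0,"claw":-0.2},{"dx":0,"dy":0,"dz":0,"ax":0,"ay":0,"az":0,"claw":-0.2}]'; python3 st.py
```

```text
yaw -2.4 [ 0.4989 -0.2164  0.1222] [ 0.9 -3.2  0.3] M [-0.815 -0.249  0.095] 19.43
time: 19.93
ee_pos: [0.4988, -0.2162, 0.1221]
eef_rot: [0.722, 0.692, 0.0, -0.0]
ft_force: [0.4, -0.1, -0.1]
width: 0.0438
grip_force: 0.0
yaw -2.45 [ 0.4988 -0.2162  0.1221] [ 0.4 -0.1 -0.1] M [-0.081  0.102  0.003] 19.93
```

Clear. I retreat straight up and look.

```bash
python3 -m crank '[{"dx":0,"dy":0,"dz":-0.2,"ax":0,"ay":0,"az":0,"claw":-0.2},{"dx":0,"dy":0,"dz":-0.6,"ax":0,"ay":0,"az":0,"claw":-0.2},{"dx":0,"dy":0,"dz":-0.8,"ax":0,"ay":0,"az":0,"claw":-0.2},{"dx":0,"dy":0,"dz":-0.9,"ax":0,"ay":0,"az":0,"claw":-0.2},{"dx":0,"dy":0,"dz":-0.9,"ax":0,"ay":0,"az":0,"claw":-0.2},{"dx":0,"dy":0,"dz":-0.9,"ax":0,"ay":0,"az":0,"claw":-0.2},{"dx":0,"dy":0,"dz":-0.5,"ax":0,"ay":0,"az":0,"claw":-0.2},{"dx":0,"dy":0,"dz":0,"ax":0,"ay":0,"az":0,"claw":-0.2}]'; python3 - <<'E'
from h import *;from bench import r
d={n:r.camera(n) for n in("scene","wrist")}
a=cv2.resize(d["scene"]["color"][150:270,300:430],(433,400),interpolation=2);b=cv2.resize(d["wrist"]["color"][120:460,160:480],(376,400))
cv2.imwrite("pics/c3.png",np.hstack([a,b])[:,:,::-1]);
E
```

```text
time: 20.6
ee_pos: [0.5, -0.2173, 0.2697]
eef_rot: [0.722, 0.692, 0.002, 0.002]
ft_force: [0.9, 0.7, -0.8]
width: 0.0521
grip_force: 0.0
```

View pics/c3.png

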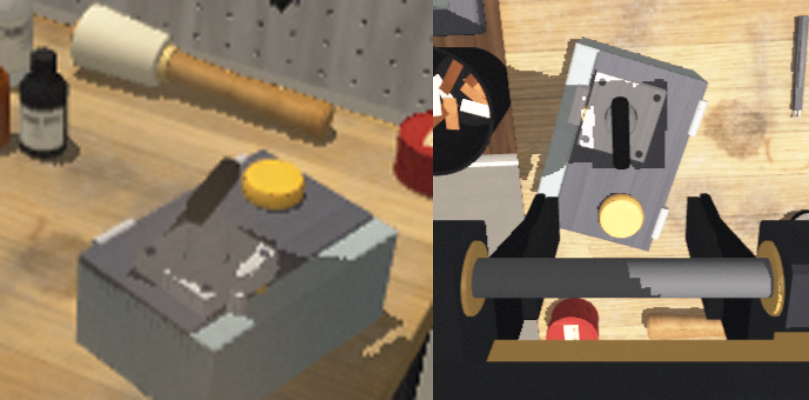

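The key stands in the lock and the robot is clear of it. A glint of brass shows at the keeper, at about (265,290). The turn from engagement to the stop, about 35°, matches 0.60 rad, so I'm handing the job in.

```bash
python3 -c "
from bench import r
print(r.close_job())"
```

```text
the job is handed in; nothing more can be done
None
```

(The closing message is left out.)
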